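# Roll the edge trim flush on the bindery board

## Task

Take the two-wheel hand roller out of its tray and roll it with firm pressure along the dark trim on the board's near edge until every piece of the trim lies flush with the board's face; do it by rolling, and do not press on the board or trim with the gripper itself. Then stand the roller back upright in its tray and let go. Leave the flat-soled press block, which has the same handle, where it stands.

Things in the scene. Friction and masses are not known exactly. Their poses are not given: they have to be found in the camera images.
- roller: Hand roller, 0.4 kg: two black rubber wheels in line (44 mm diameter, 40 wide, axles at y = +-25 mm) under a steel frame 50 (x) by 94 mm (y); upright dark wooden handle, 30 mm square, sides along x and y, from 60 to 115 mm above the origin. Origin: middle of the underside, at the wheels' bottom; z up. Rolls along its y, same either way round. Starts standing in the tray.
- tray: Shallow brown wooden tray, 100 mm (x) by 144 mm (y) outside, 16 mm high, fixed; walls and floor 5 mm thick. Origin: centre of its underside, z up. The roller stands on its floor, lengthwise along the tray's y, with about 20 mm to spare on every side.
- board: Grey board fixed to the bench, 160 (x) by 210 (y) by 24 mm thick. Origin: centre of its underside, z up. Dark wooden trim 20 mm wide, in five pieces end to end, fills its near edge (-x side): centre line x = -0.070, y -0.105 to 0.105. The pieces stand up to 5 mm proud; flush, their tops are 24 mm above the origin. A brass weight (42 mm across, 16 high) stands on the far half.
- trim1 (a joint): how far piece 1 of the five-piece edge trim has been pressed down, in m: 0 fully proud (top 5 mm above the board's face), 0.005 fully home and flush. It needs about 5 N, stays where it is left and does not spring back. Piece centre at (-0.070, -0.084) in the board's frame.
- trim2 (a joint): how far piece 2 of the five-piece edge trim has been pressed down, in m: 0 fully proud (top 5 mm above the board's face), 0.005 fully home and flush. It needs about 5 N, stays where it is left and does not spring back. Piece centre at (-0.070, -0.042) in the board's frame.
- trim3 (a joint): how far piece 3 of the five-piece edge trim has been pressed down, in m: 0 fully proud (top 5 mm above the board's face), 0.005 fully home and flush. It needs about 5 N, stays where it is left and does not spring back. Piece centre at (-0.070, 0.000) in the board's frame.
- trim4 (a joint): how far piece 4 of the five-piece edge trim has been pressed down, in m: 0 fully proud (top 5 mm above the board's face), 0.005 fully home and flush. It needs about 5 N, stays where it is left and does not spring back. Piece centre at (-0.070, 0.042) in the board's frame.
- trim5 (a joint): how far piece 5 of the five-piece edge trim has been pressed down, in m: 0 fully proud (top 5 mm above the board's face), 0.005 fully home and flush. It needs about 5 N, stays where it is left and does not spring back. Piece centre at (-0.070, 0.084) in the board's frame.
- wheel_a (a joint): turn of one roller wheel about its axle in rad, 0 at the start; 1 rad is 22 mm of rolling, in either direction.
- press_block: Bystander: flat-soled wooden press block, 56 by 94 mm and 58 mm high, with the same handle as the roller (115 mm tall in all) but no wheels. Loose. Origin: centre of its underside. It and the tray may change places from one start to the next.

How it is judged:
On the way:
1. the roller, pressed on the trim or board, has rolled at least 66 mm (3 rad of wheel turn, either way) ((value of joint wheel_a above 3 rad or value of joint wheel_a below -3 rad) and contact force between roller and board above 3 N).
At the end, for the whole second after the job is handed in: All five trim pieces are pressed down to within 1.5 mm of flush (each trim joint above 0.0035), and the roller stands upright (within 10 degrees) and at rest on the floor of its tray (its origin within 35 mm of the tray's centre, and less than 12 mm above the tray's underside) (value of joint each of trim1, trim2, trim3, trim4, trim5 above 0.0035 m and angle between roller's own z axis and vertical below 0.17 rad and z of roller in the frame of tray below 0.012 m and horizontal distance between roller and tray below 0.035 m and linear speed of roller below 0.02 m/s); the robot touches nothing.
It fails at once if the gripper or arm presses on the board or trim with more than 5 N (contact force between any of the fingers, the arm and board above 5 N).
It fails at once if the press block is moved more than 30 mm (distance of press_block from where it was at the start of the episode above 0.03 m).
It also fails if it takes over 51 s, if anything falls off the work surface, if the arm or the gripper's body presses on something with over 40 N, if the wrist force passes 120 N, or if a joint passes its speed limit or range.

## Robot

A 6-joint arm with a two-finger parallel gripper is mounted at the origin on the work surface. World frame = base frame: x ahead of the robot, y to its left, z up, the work surface at z = 0. Lengths are in m, angles in rad, forces in N, time in s.
With the tool pointing down it reaches from about 0.4 to 0.825 m from the base axis. Payload 7 kg.
Tool frame: the origin (TCP) lies at the very end of the fingers, on their centre line; the grasp point (between the pads) lies 19 mm behind it; y points along the fingers, x is the direction in which the jaws open and shut, and the axes are right-handed (so a half turn about y gives the same grasp; the last joint's range is limited). The gripper opens to 85 mm and grips with 20 to 120 N. Pads are 22 mm wide; open, the fingers measure 114 mm over their backs; the gripper's body (76 mm by 85 mm) begins 54 mm behind the grasp point. The pads swing forward as they close: fully open they stand 13 mm farther back than shut.
Start: joints at [1.523, 0.359, 0.012, 0, -1.224, -0.288], TCP at [0.222, 0.637, 0.231] pointing down, gripper open.
Joint ranges: [-3.07, 3.07], [-1.43, 2.12], [-1.02, 1.25], [-3.03, 1.67], [-3.05, -0], [-3.03, 3.03]. Speed limits (rad/s): [2.39, 2.39, 3.01, 3.14, 3.14, 3.14].

## Interface

Orientations are given as a unit quaternion [x, y, z, w].
In Python, from rig import readout, viewer, finish_job gives the robot as it stands.
- The arm moves only by the shell command python3 -m creep 'ROWS'. ROWS is JSON, a list of rows, each an object of numbers: "tx", "ty", "tz": the shift along the tool's x, y, z in mm; "spin": the turn about the tool's y in rad; "gripper": the finger opening in mm, from 0 to 85.4. A call has 1 to 8 rows; each row is the pose to reach, as a shift and turn from the pose measured when the call began, along the tool's axes at that moment; what a row does not reach only later rows make up. A row lasts 1/8 s, in which the tool goes at most 62.5 mm and 10.7 degrees, less where a joint would pass 70% of its speed; a pose out of reach is approached as far as the arm can. A call with a gripper value outside its range is refused whole. The fingers move at their own pace and stop on an object; the grip force is fixed at half the most. Time passes only in rows, so rows that repeat a pose let the fingers close. It gives the time, the measured TCP pose, the force and the opening at its end, in the units of the state.
- readout.get_obs(): the state, without advancing time (a new reading comes with each control period).
- viewer.capture(name): name is "scene" or "side" or "wrist"; returns the picture (384x512x3 uint8, red, green, blue); there is no depth.
- viewer.camera_model(name): a dict with "intrinsics" (3x3 intrinsics, pixels), "world_from_camera" (4x4, takes a point from camera to world coordinates). Camera axes: x right, y up, looking along -z (the intrinsics and any distortion apply to the point x, -y, -z); pixel columns grow to the right and rows downward; lengths in m; the calibration is good to about 2 mm. A picture is of the moment at which its call begins: read the wrist's pose just before it. camera_model takes no time and is no camera call; for the wrist camera it gives the pose at the moment of the call.
- finish_job(): hands the job in, once; it reports no verdict.
The state is a dict: "time": time; "q": joint angles; "dq": joint speeds; "joint_efforts": joint torques, N m; "position": TCP position; "eef_rot": TCP orientation; "force": force on the tool from outside, world axes, zero at the start; "torque": the same for the moment, N m; "grip_width": opening from 0.0 (shut) to 1.0 (fully open).
Only numpy, scipy, OpenCV 4.12 (cv2) and the standard library are available. Lean on these libraries where they do the work, as an engineer would, in place of code of your own. Each camera call takes 0.05 s, during which the arm holds its last target. There are 200 camera calls.

## Working session

There is one attempt and no reset: what is moved stays moved. The work goes in short steps, Python scripts to look and compute and a shell command to move; the robot and the scene stay as the last step left them, time stands still between calls to the robot, and variables do not carry over. Pictures are saved under pics/ and viewed, about 8 in all and at most 12, crops included, and the job is handed in when it is done.

```bash
ls; mkdir -p pics; python3 - <<'E'
from rig import readout, viewer
import cv2,numpy as np
o=readout.get_obs();print(o['time'],o['position'],o['eef_rot'],o['force'],o['grip_width'])
ims=[]
for n in("scene","side"):
    im=viewer.capture(n)[:,:,::-1];cv2.imwrite(f'pics/{n}0.png',im)
    m=viewer.camera_model(n);print(n,np.round(m['intrinsics'],1).tolist(),np.round(m['world_from_camera'],3).tolist(), [k for k in m])
E
```

```text
pics
0.0 [0.22229891 0.63684412 0.23039173] [ 0.40982117 -0.57618525  0.57691209 -0.40893716] [ 0.61144454 -0.36593937  1.36724623] 0.998942729993536
scene [[376.1, 0.0, 256.4], [0.0, 376.1, 188.1], [0.0, 0.0, 1.0]] [[-0.804, -0.483, 0.347, 0.806], [0.594, -0.636, 0.492, 0.401], [-0.017, 0.602, 0.798, 0.69], [0.0, 0.0, 0.0, 1.0]] ['intrinsics', 'world_from_camera']
side [[346.7, 0.0, 257.8], [0.0, 346.7, 190.4], [0.0, 0.0, 1.0]] [[0.885, 0.248, -0.395, 0.263], [-0.465, 0.424, -0.777, -0.514], [-0.025, 0.871, 0.49, 0.365], [0.0, 0.0, 0.0, 1.0]] ['intrinsics', 'world_from_camera']
```

View pics/scene0.png

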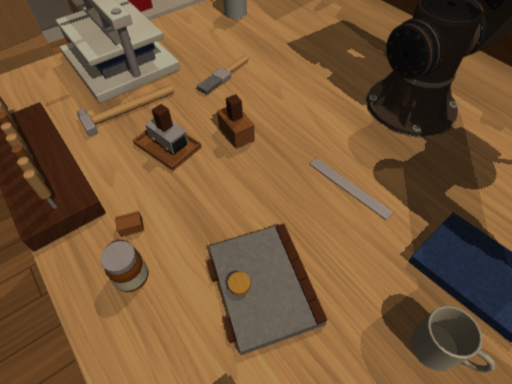

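View pics/side0.png

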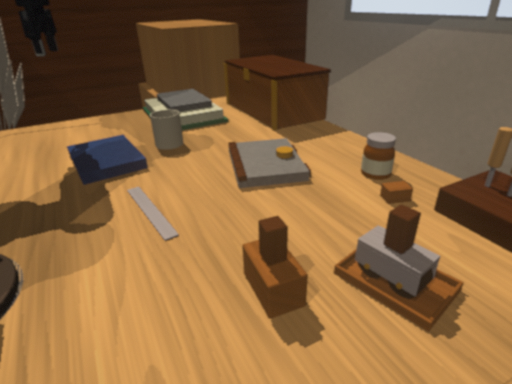

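```bash
cat > h.py <<'E'
import numpy as np,cv2
from rig import readout,viewer
def ray(m,p):
    K=np.array(m['intrinsics']);T=np.array(m['world_from_camera'])
    d=np.linalg.inv(K)@[p[0],p[1],1]; d=T[:3,:3]@[d[0],-d[1],-d[2]]
    return T[:3,3],d/np.linalg.norm(d)
def plane(m,p,z):
    o,d=ray(m,p);return o+d*(z-o[2])/d[2]
def tri(m1,p1,m2,p2):
    o1,d1=ray(m1,p1);o2,d2=ray(m2,p2)
    s=np.linalg.lstsq(np.c_[d1,-d2],o2-o1,rcond=None)[0]
    a=o1+s[0]*d1;b=o2+s[1]*d2
    return (a+b)/2,np.linalg.norm(a-b)
def blob(mask,near):
    n,l,s,c=cv2.connectedComponentsWithStats(mask.astype('uint8'))
    i=min((i for i in range(1,n) if s[i,4]>40),key=lambda i:np.hypot(*(c[i]-near)))
    return l==i,s[i],c[i]
E
python3 - <<'E'
from h import *
S=viewer.camera_model('scene');D=viewer.camera_model('side')
a,b=cv2.imread('pics/scene0.png'),cv2.imread('pics/side0.png')
print('handle tri',tri(S,(163,113),D,(405,213)),'block',tri(S,(234,102),D,(272,223)))
# tray corners, by eye
for p in[(135,142),(176,166),(200,146)]:print('tray',plane(S,p,.016).round(3))
for p in[(337,268),(431,322),(461,284)]:print('tray side',plane(D,p,.016).round(3))
hsv=cv2.cvtColor(a,cv2.COLOR_BGR2HSV)
m,s,c=blob((hsv[...,1]<40)&(hsv[...,2]>70),(265,290));print(s,c)
cn=max(cv2.findContours(m.astype('uint8'),0,2)[0],key=cv2.contourArea)
q=cv2.approxPolyDP(cn,8,True)[:,0];print(q.tolist());
for p in q:print(plane(S,p,.024).round(3))
out=np.vstack([cv2.resize(a[80:180,110:310],None,fx=3.5,fy=3.5),cv2.resize(a[215:355,190:340],None,fx=700/150,fy=700/150)[:240]])
cv2.imwrite('pics/crop1.png',out)
E
```

```text
handle tri (array([ 0.59953571, -0.26252574,  0.11165124]), np.float64(0.009441938722527323)) block (array([ 0.44501929, -0.19298466,  0.10870338]), np.float64(0.00028482609027480967))
tray [ 0.669 -0.314  0.016]
tray [ 0.625 -0.182  0.016]
tray [ 0.547 -0.203  0.016]
tray side [ 0.536 -0.223  0.016]
tray side [ 0.574 -0.353  0.016]
tray side [ 0.662 -0.33   0.016]
[199  76  22  15 129] [209.68992248  82.93023256]
[[220, 79], [199, 86]]
[ 0.368 -0.386  0.024]
[ 0.432 -0.395  0.024]
```

View pics/crop1.png

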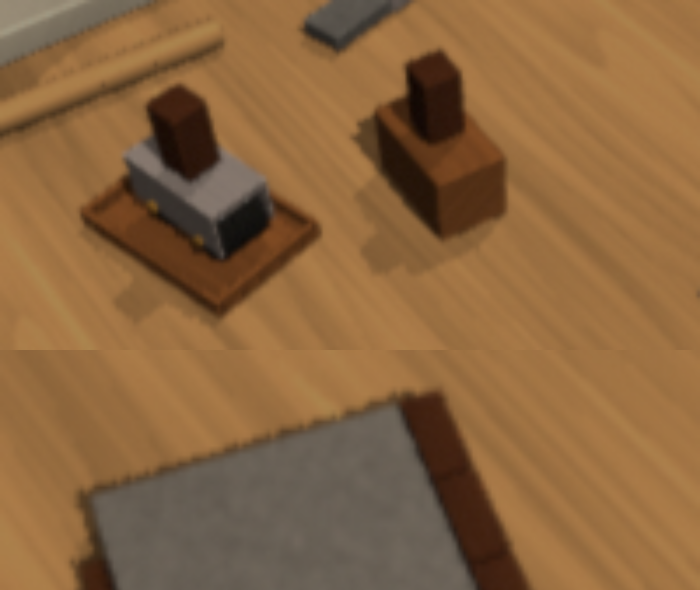

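```bash
cat >> h.py <<'E'
from scipy.spatial.transform import Rotation as R
def axes():
    o=readout.get_obs();return np.array(o['position']),R.from_quat(o['eef_rot']).as_matrix(),o
def go(target,yaw=None):
    """shift (mm, tool axes) and spin so TCP reaches target, jaws (tool x) along world angle yaw (mod 180)"""
    p,M,o=axes();d=M.T@(np.array(target)-p)*1000
    cur=np.arctan2(M[1,0],M[0,0]);s=None
    if yaw is not None:
        s=(yaw-cur+np.pi/2)%np.pi-np.pi/2   # world turn about +z
        s=-s if M[2,1]<0 else s             # tool y points down
    print('t',o['time'],'tx ty tz',d.round(1),'spin',s,'jaw yaw deg',np.degrees(cur).round(1),'q6',o['q'][5])
E
python3 - <<'E'
from h import *
print(axes()[1].round(3))
S=viewer.camera_model('scene');D=viewer.camera_model('side')
a,b=cv2.imread('pics/scene0.png'),cv2.imread('pics/side0.png')
for n,im,M,near,pts in(('S',a,S,(262,290),[(230,320),(300,300)]),('D',b,D,(268,160),[(265,165),(236,160)])):
    hsv=cv2.cvtColor(im,cv2.COLOR_BGR2HSV)
    for p in pts:print(n,p,hsv[p[1],p[0]])
    m,s,c=blob((hsv[...,1]<60)&(hsv[...,2]>60),near);print(s,c)
    cn=max(cv2.findContours(m.astype('uint8'),0,2)[0],key=cv2.contourArea)
    q=cv2.approxPolyDP(cn,6,True)[:,0];print(q.tolist())
    for p in q:print(plane(M,p,.024).round(3))
    m,s,c=blob((hsv[...,2]<95)&(hsv[...,1]>120),pts[1]);print('trim',s,c)
    r=cv2.boxPoints(cv2.minAreaRect(np.argwhere(m)[:,::-1].astype('f4')));print([plane(M,p,.026).round(3) for p in r])
E
```

```text
[[-0.33  -0.     0.944]
 [-0.944 -0.001 -0.33 ]
 [ 0.001 -1.     0.   ]]
S (230, 320) [11 80 51]
S (300, 300) [ 17  45 103]
[ 210  228  115  126 7724] [262.41623511 290.36237701]
[[275, 228], [210, 247], [241, 353], [324, 323], [316, 325]]
[0.547 0.095 0.024]
[0.677 0.052 0.024]
[0.742 0.252 0.024]
[0.598 0.298 0.024]
[0.611 0.292 0.024]
trim [ 274  224   53  100 1030] [301.27281553 274.49320388]
[array([0.546, 0.089, 0.026]), array([0.524, 0.093, 0.026]), array([0.591, 0.297, 0.026]), array([0.609, 0.292, 0.026])]
D (265, 165) [ 18  44 132]
D (236, 160) [ 12 166  89]
[ 237  139   71   40 1703] [267.6899589  159.63417499]
[[307, 169], [294, 151], [292, 159], [275, 156], [285, 139], [237, 144], [248, 178]]
[0.678 0.057 0.024]
[0.709 0.158 0.024]
[0.678 0.12  0.024]
[0.653 0.156 0.024]
[0.733 0.24  0.024]
[0.606 0.275 0.024]
[0.544 0.085 0.024]
trim [230 143  16  38 208] [237.38461538 162.94711538]
[array([0.578, 0.278, 0.026]), array([0.602, 0.283, 0.026]), array([0.537, 0.078, 0.026]), array([0.519, 0.076, 0.026])]
```

```bash
python3 - <<'E'
from h import *
go((.567,.193,.27),np.radians(72.2)); print(np.array(viewer.camera_model('wrist')['world_from_camera']).round(3))
E
```

```text
t 0.1 tx ty tz [305.5 -39.  471.7] spin -0.025254168996655224 jaw yaw deg -109.2 q6 -0.28809728451060246
[[-0.33   0.899  0.288  0.297]
 [-0.944 -0.314 -0.099  0.611]
 [ 0.002 -0.305  0.952  0.374]
 [ 0.     0.     0.     1.   ]]
```

```bash
python3 -m creep '[{"tx":38,"ty":-10,"tz":59},{"tx":76,"ty":-20,"tz":118},{"tx":115,"ty":-30,"tz":177},{"tx":153,"ty":-39,"tz":236},{"tx":191,"ty":-39,"tz":295},{"tx":229,"ty":-39,"tz":354},{"tx":267,"ty":-39,"tz":413},{"tx":305,"ty":-39,"tz":472,"spin":-0.025}]'; python3 -m creep '[{"tx":0}]' >/dev/null
python3 - <<'E'
from h import *
go((.567,.193,.27),np.radians(72.2))
m=viewer.camera_model('wrist'); im=viewer.capture('wrist')[:,:,::-1]; cv2.imwrite('pics/w1.png',im)
E
```

```text
t 0.1 tx ty tz [305.5 -39.  471.7] spin -0.025254168996655224 jaw yaw deg -109.2 q6 -0.28809728451060246$[0]: bad value
$[0]: bad value
```

View pics/w1.png

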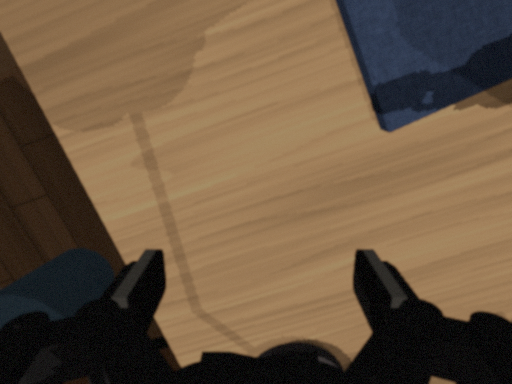

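```bash
python3 -m creep '[{"tx":38,"ty":-10,"tz":59,"spin":0,"gripper":85},{"tx":76,"ty":-20,"tz":118,"spin":0,"gripper":85},{"tx":115,"ty":-30,"tz":177,"spin":0,"gripper":85},{"tx":153,"ty":-39,"tz":236,"spin":0,"gripper":85},{"tx":191,"ty":-39,"tz":295,"spin":0,"gripper":85},{"tx":229,"ty":-39,"tz":354,"spin":0,"gripper":85},{"tx":267,"ty":-39,"tz":413,"spin":0,"gripper":85},{"tx":305,"ty":-39,"tz":472,"spin":-0.025,"gripper":85}]'
python3 - <<'E'
from h import *
go((.567,.193,.27),np.radians(72.2))
E
```

```text
time: 1.15
position: [0.5286, 0.2426, 0.2699]
eef_rot: [0.417, -0.571, 0.571, -0.416]
force: [0.0, 0.7, -0.3]
grip_width: 0.99
t 1.15 tx ty tz [35.5 -0.1 51.7] spin 0.0005436507345413233 jaw yaw deg -107.8 q6 0.49369967453979174
```

```bash
python3 -m creep '[{"tx":18,"ty":0,"tz":50,"spin":0,"gripper":85},{"tx":35,"ty":0,"tz":80,"spin":0,"gripper":85},{"tx":35,"ty":0,"tz":80,"spin":0,"gripper":85},{"tx":35,"ty":0,"tz":80,"spin":0,"gripper":85}]'
python3 - <<'E'
from h import *
m=viewer.camera_model('wrist'); im=viewer.capture('wrist')[:,:,::-1]; cv2.imwrite('pics/w2.png',im)
np.savez('w2.npz',**m)
E
```

```text
time: 1.65
position: [0.5938, 0.1848, 0.2695]
eef_rot: [0.417, -0.571, 0.572, -0.416]
force: [-0.8, -0.6, -0.4]
grip_width: 0.994
```

View pics/w2.png

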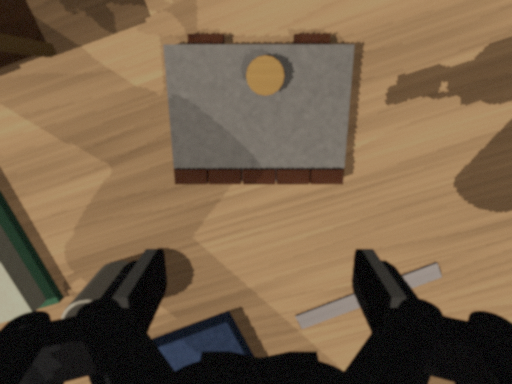

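```bash
python3 - <<'E'
from h import *
m=dict(np.load('w2.npz'));S=viewer.camera_model('scene')
im=cv2.imread('pics/w2.png');hsv=cv2.cvtColor(im,cv2.COLOR_BGR2HSV)
mk,s,c=blob((hsv[...,2]<90)&(hsv[...,1]>130),(259,176));print(s,c)
r=cv2.minAreaRect(np.argwhere(mk)[:,::-1].astype('f4'));print(r)
P=np.array([plane(m,p,.028) for p in cv2.boxPoints(r)]);print(P.round(4).tolist(),P.mean(0))
for i in range(4):print(np.linalg.norm(P[i]-P[(i+1)%4]).round(4),np.degrees(np.arctan2(*(P[(i+1)%4]-P[i])[1::-1]))%180)
print(tri(m,(258.5,176),S,(301.5,274)))
print(tri(m,(166,44),S,(241,353)),tri(m,(353,42),S,(210,247)))
go((.608,-.2585,.27),np.radians(18.4))
E
```

```text
[ 175  169  169   15 2151] [257.9618782 176.0130172]
((259.0, 176.0), (14.0, 168.0), 90.0)
[[0.607, 0.2877, 0.028], [0.5442, 0.0924, 0.028], [0.5268, 0.0965, 0.028], [0.5905, 0.2944, 0.028]] [0.56713027 0.19276351 0.028     ]
0.2051 72.1786551663019
0.0179 166.72643024611196
0.2079 72.17421561307096
0.0179 157.6862303872087
(array([ 0.55870919,  0.19616887, -0.00564211]), np.float64(0.00037276502048658573))
(array([0.74182546, 0.24793531, 0.0114875 ]), np.float64(0.0028675252439111856)) (array([0.67832794, 0.04914241, 0.02172669]), np.float64(0.0044841879496734715))
t 1.7 tx ty tz [4.182e+02 3.000e-01 1.489e+02] spin 0.93980954032974 jaw yaw deg -107.8 q6 0.6444763390389254
```

```bash
python3 -m creep '[{"tx":50,"ty":0,"tz":20,"spin":0.15,"gripper":85},{"tx":110,"ty":0,"tz":40,"spin":0.3,"gripper":85},{"tx":168,"ty":0,"tz":60,"spin":0.45,"gripper":85},{"tx":226,"ty":0,"tz":80,"spin":0.6,"gripper":85},{"tx":284,"ty":0,"tz":100,"spin":0.75,"gripper":85},{"tx":342,"ty":0,"tz":120,"spin":0.9,"gripper":85},{"tx":400,"ty":0,"tz":140,"spin":0.94,"gripper":85},{"tx":418,"ty":0,"tz":149,"spin":0.94,"gripper":85}]'
python3 - <<'E'
from h import *
go((.627,-.315,.27),np.radians(18.4))
E
```

```text
time: 2.7
position: [0.6077, -0.2602, 0.2702]
eef_rot: [0.113, -0.698, 0.699, -0.112]
force: [0.2, 0.4, 0.6]
grip_width: 0.997
t 2.7 tx ty tz [-1.1  0.3 58.1] spin -0.0019901119412546464 jaw yaw deg -161.7 q6 0.42826543189153354
```

```bash
python3 - <<'E'
from h import *
m=viewer.camera_model('wrist'); im=viewer.capture('wrist')[:,:,::-1]; cv2.imwrite('pics/w3.png',im);np.savez('w3.npz',**m)
E
python3 -m creep '[{"tx":0,"ty":0,"tz":50,"spin":0,"gripper":85},{"tx":0,"ty":0,"tz":60,"spin":0,"gripper":85},{"tx":0,"ty":0,"tz":60,"spin":0,"gripper":85}]'
python3 - <<'E'
from h import *
m=viewer.camera_model('wrist'); im=viewer.capture('wrist')[:,:,::-1]; cv2.imwrite('pics/w4.png',im);np.savez('w4.npz',**m)
a=cv2.imread('pics/w3.png')
cv2.imwrite('pics/w34.png',np.hstack([a[:,60:450],im[:,60:450]]))
E
```

```text
time: 3.12
position: [0.6272, -0.317, 0.2696]
eef_rot: [0.113, -0.698, 0.698, -0.112]
force: [-0.5, 0.3, -1.1]
grip_width: 1.0
```

View pics/w34.png

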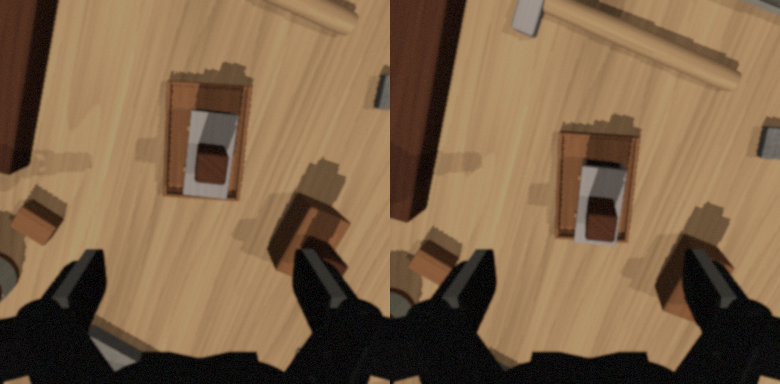

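```bash
python3 - <<'E'
from h import *
a,b=cv2.imread('pics/w3.png'),cv2.imread('pics/w4.png')
f=lambda im,x,y:cv2.resize(im[y:y+140,x:x+95],None,fx=4.2,fy=4.2,interpolation=cv2.INTER_CUBIC)
o=np.hstack([f(a,222,70),f(b,222,120)]);o=np.clip(o.astype(float)*1.6,0,255)
cv2.imwrite('pics/z.png',o)
E
```

```text
[ WARN:0@0.773] global loadsave.cpp:1063 imwrite_ Unsupported depth image for selected encoder is fallbacked to CV_8U.
```

View pics/z.png

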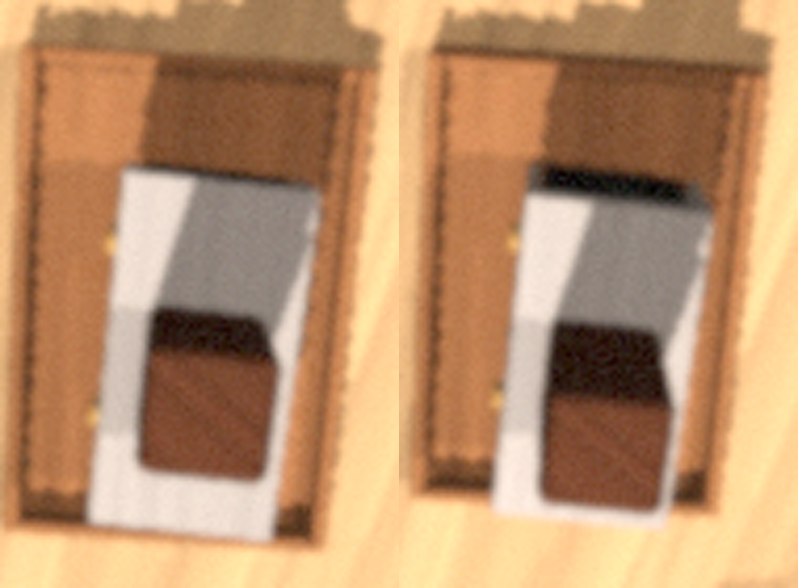

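```bash
python3 - <<'E'
from h import *
a=dict(np.load('w3.npz'));b=dict(np.load('w4.npz'));S=viewer.camera_model('scene')
z3=lambda p:(222+p[0]/4.2,70+p[1]/4.2)
H,e=tri(a,(271.4,168.7),b,(271.3,227.4));print('handle top',H.round(4),e)
print('w3+scene',tri(a,(271.4,168.7),S,(161.5,110.5)))
for z in(.115,.12):print(plane(a,(271.4,168.7),z).round(4),plane(b,(271.3,227.4),z).round(4))
def rect(ps,z):
    P=np.array([plane(a,z3(p),z) for p in ps]);print(P.mean(0).round(4))
    for i in range(4):
        d=P[(i+1)%4]-P[i];print(np.linalg.norm(d).round(4),(np.degrees(np.arctan2(d[1],d[0]))%180).round(1))
rect([(150,350),(275,362),(265,478),(140,468)],.12)
rect([(125,168),(320,188),(275,538),(88,522)],.065)
rect([(25,48),(378,68),(322,545),(5,525)],.016)
E
```

```text
handle top [ 0.5979 -0.2673  0.1165] 0.0001042214743500798
w3+scene (array([ 0.59673198, -0.26627784,  0.11259888]), np.float64(0.0015985715162964626))
[ 0.5978 -0.267   0.115 ] [ 0.5976 -0.2667  0.115 ]
[ 0.5984 -0.2681  0.12  ] [ 0.5985 -0.2688  0.12  ]
[ 0.5983 -0.268   0.12  ]
0.0275 12.7
0.0266 105.0
0.0282 13.5
0.0269 103.4
[ 0.5981 -0.2687  0.065 ]
0.049 12.6
0.0931 102.9
0.0508 13.1
0.0936 101.8
[ 0.6037 -0.2723  0.016 ]
0.0981 15.2
0.1411 104.1
0.0981 14.5
0.1398 104.1
```

```bash
python3 - <<'E'
from h import *
go((.598,-.268,.076),np.radians(12.9))
E
```

```text
t 3.175 tx ty tz [ 12.1 193.9 -55.4] spin 0.09557836711718615 jaw yaw deg -161.6 q6 0.5105464421322964
```

```bash
python3 -m creep '[{"tx":6,"ty":0,"tz":-30,"spin":0.05,"gripper":85},{"tx":12,"ty":20,"tz":-55,"spin":0.095,"gripper":85},{"tx":12,"ty":60,"tz":-55,"spin":0.095,"gripper":85},{"tx":12,"ty":110,"tz":-55,"spin":0.095,"gripper":85},{"tx":12,"ty":150,"tz":-55,"spin":0.095,"gripper":85},{"tx":12,"ty":180,"tz":-55,"spin":0.095,"gripper":85},{"tx":12,"ty":194,"tz":-55,"spin":0.095,"gripper":85},{"tx":12,"ty":194,"tz":-55,"spin":0.095,"gripper":85}]'
python3 - <<'E'
from h import *
go((.598,-.268,.076),np.radians(12.9))
E
```

```text
time: 4.18
position: [0.598, -0.2675, 0.0758]
eef_rot: [0.081, -0.702, 0.703, -0.079]
force: [0.6, -0.5, 0.1]
grip_width: 0.992
t 4.175 tx ty tz [ 0.2 -0.2  0.5] spin 0.0017702342132839277 jaw yaw deg -167.0 q6 0.3485147985613411
```

```bash
python3 -m creep '[{"tx":0,"ty":0,"tz":0,"spin":0,"gripper":20},{"tx":0,"ty":0,"tz":0,"spin":0,"gripper":20},{"tx":0,"ty":0,"tz":0,"spin":0,"gripper":20},{"tx":0,"ty":0,"tz":0,"spin":0,"gripper":20},{"tx":0,"ty":0,"tz":0,"spin":0,"gripper":20},{"tx":0,"ty":0,"tz":0,"spin":0,"gripper":20}]'
python3 -m creep '[{"tx":0,"ty":-15,"tz":0,"spin":0,"gripper":20},{"tx":0,"ty":-45,"tz":0,"spin":0,"gripper":20},{"tx":0,"ty":-80,"tz":0,"spin":0,"gripper":20},{"tx":0,"ty":-80,"tz":0,"spin":0,"gripper":20},{"tx":0,"ty":-80,"tz":0,"spin":0,"gripper":20}]'
python3 - <<'E'
from h import *
# roller origin height when resting = TCP z 0.0758-0.005 below; target: both wheels centred at near-end of trim
u=np.array([np.cos(np.radians(72.2)),np.sin(np.radians(72.2))]);c=np.array([.567,.193])
for s in(-.06,0,.06):go((*(c+s*u),.16),np.radians(-17.8))
E
```

```text
time: 4.92
position: [0.5986, -0.2678, 0.0768]
eef_rot: [0.08, -0.702, 0.703, -0.08]
force: [-2.3, 0.3, 6.4]
grip_width: 0.345
time: 5.55
position: [0.5979, -0.2673, 0.1562]
eef_rot: [0.081, -0.702, 0.703, -0.079]
force: [-0.1, -0.3, -3.7]
grip_width: 0.344
t 5.55 tx ty tz [ -42.6   -4.1 -404. ] spin 0.5373160534678627 jaw yaw deg -167.0 q6 0.34871560444106536
t 5.55 tx ty tz [ -73.3   -4.1 -455.5] spin 0.5373160534678627 jaw yaw deg -167.0 q6 0.34871560444106536
t 5.55 tx ty tz [-104.    -4.2 -507.1] spin 0.5373160534678627 jaw yaw deg -167.0 q6 0.34871560444106536
```

```bash
python3 -m creep '[{"tx":0,"ty":0,"tz":-40,"spin":0.05,"gripper":20},{"tx":-8,"ty":0,"tz":-95,"spin":0.12,"gripper":20},{"tx":-15,"ty":0,"tz":-150,"spin":0.2,"gripper":20},{"tx":-20,"ty":0,"tz":-205,"spin":0.3,"gripper":20},{"tx":-25,"ty":0,"tz":-260,"spin":0.38,"gripper":20},{"tx":-30,"ty":0,"tz":-310,"spin":0.46,"gripper":20},{"tx":-35,"ty":0,"tz":-360,"spin":0.537,"gripper":20},{"tx":-37,"ty":0,"tz":-394,"spin":0.537,"gripper":20}]'
python3 -m creep '[{"tx":0,"ty":0,"tz":0,"spin":0,"gripper":20}]'
python3 - <<'E'
from h import *
u=np.array([np.cos(np.radians(72.2)),np.sin(np.radians(72.2))]);c=np.array([.567,.193])
go((*(c-.072*u),.10),np.radians(-17.8))
m=viewer.camera_model('side'); im=viewer.capture('side')[:,:,::-1]; w=viewer.capture('wrist')[:,:,::-1]
cv2.imwrite('pics/c2.png',np.hstack([cv2.resize(im[90:220,190:340],(440,381)),w[:,80:440][:381]]))
E
```

```text
time: 6.55
position: [0.5441, 0.1266, 0.1546]
eef_rot: [-0.108, -0.698, 0.699, 0.111]
force: [0.5, 0.2, -4.5]
grip_width: 0.344
time: 6.68
position: [0.543, 0.1284, 0.1533]
eef_rot: [-0.106, -0.698, 0.7, 0.11]
force: [-0.2, -0.6, -4.1]
grip_width: 0.341
t 6.675 tx ty tz [-3.3 53.3  3. ] spin 0.0029743449153878387 jaw yaw deg 162.4 q6 -0.8892582063382247
```

View pics/c2.png

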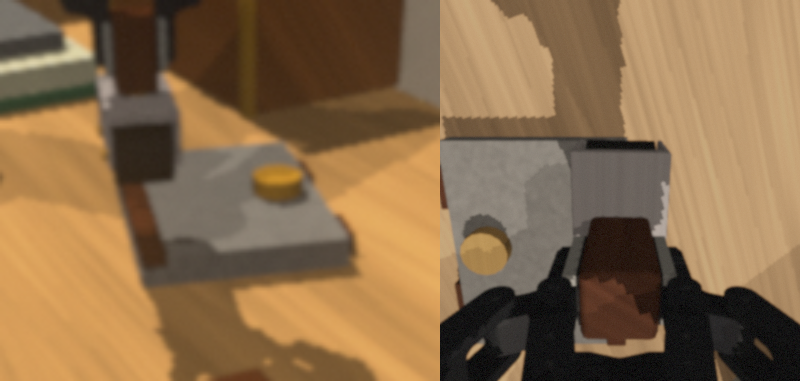

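```bash
python3 -m creep '[{"tx":-3,"ty":20,"tz":3,"spin":0.003,"gripper":20},{"tx":-3,"ty":40,"tz":3,"spin":0.003,"gripper":20},{"tx":-3,"ty":48,"tz":3,"spin":0.003,"gripper":20},{"tx":-3,"ty":48,"tz":3,"spin":0.003,"gripper":20}]'
python3 -m creep '[{"tx":0,"ty":3,"tz":0,"spin":0,"gripper":20},{"tx":0,"ty":5,"tz":0,"spin":0,"gripper":20},{"tx":0,"ty":5,"tz":0,"spin":0,"gripper":20}]'
```

```text
time: 7.28
position: [0.5445, 0.1218, 0.1047]
eef_rot: [-0.108, -0.697, 0.7, 0.113]
force: [1.1, 0.0, -2.5]
grip_width: 0.342
time: 7.65
position: [0.5449, 0.1219, 0.1002]
eef_rot: [-0.108, -0.697, 0.7, 0.112]
force: [-0.3, 0.4, -1.4]
grip_width: 0.341
```

```bash
python3 -m creep '[{"tx":0,"ty":2,"tz":0,"spin":0,"gripper":20},{"tx":0,"ty":4,"tz":0,"spin":0,"gripper":20},{"tx":0,"ty":4,"tz":0,"spin":0,"gripper":20}]'; python3 - <<'E'
from h import *
u=np.array([np.cos(np.radians(72.2)),np.sin(np.radians(72.2))]);c=np.array([.567,.193])
go((*(c-.072*u),.10),np.radians(-17.8))
E
```

```text
time: 8.02
position: [0.5451, 0.1222, 0.0969]
eef_rot: [-0.108, -0.697, 0.7, 0.112]
force: [-2.6, 0.7, 4.4]
grip_width: 0.344
t 8.025 tx ty tz [ 0.8 -3.1 -2.1] spin -0.0020770067225237554 jaw yaw deg 162.1 q6 -0.8828595548666454
```

```bash
python3 -m creep '[{"tx":0,"ty":2,"tz":0,"spin":0,"gripper":20},{"tx":0,"ty":3,"tz":0,"spin":0,"gripper":20},{"tx":0,"ty":3,"tz":0,"spin":0,"gripper":20}]';  python3 -m creep '[{"tx":0,"ty":2,"tz":0,"spin":0,"gripper":20},{"tx":0,"ty":2,"tz":0,"spin":0,"gripper":20}]'
```

```text
time: 8.4
position: [0.5454, 0.1227, 0.0958]
eef_rot: [-0.108, -0.697, 0.7, 0.111]
force: [-7.1, 1.6, 15.0]
grip_width: 0.342
time: 8.65
position: [0.5455, 0.1233, 0.0958]
eef_rot: [-0.109, -0.698, 0.699, 0.111]
force: [-8.3, 2.2, 16.1]
grip_width: 0.344
```

```bash
python3 -m creep '[{"tx":0,"ty":3,"tz":-3,"spin":0,"gripper":20},{"tx":0,"ty":3,"tz":-9,"spin":0,"gripper":20},{"tx":0,"ty":3,"tz":-16,"spin":0,"gripper":20},{"tx":0,"ty":3,"tz":-23,"spin":0,"gripper":20},{"tx":0,"ty":3,"tz":-30,"spin":0,"gripper":20},{"tx":0,"ty":3,"tz":-37,"spin":0,"gripper":20},{"tx":0,"ty":3,"tz":-44,"spin":0,"gripper":20},{"tx":0,"ty":3,"tz":-48,"spin":0,"gripper":20}]'; python3 - <<'E'
from h import *
u=np.array([np.cos(np.radians(72.2)),np.sin(np.radians(72.2))]);c=np.array([.567,.193])
go((*(c+.072*u),.0955),np.radians(-17.8))
E
```

```text
time: 9.65
position: [0.5613, 0.1703, 0.0957]
eef_rot: [0.109, 0.699, -0.699, -0.109]
force: [-7.8, 1.8, 20.8]
grip_width: 0.347
t 9.65 tx ty tz [  1.4   0.2 -95.4] spin 0.0007106089833763818 jaw yaw deg 162.2 q6 -0.9375041943062904
```

```bash
python3 -m creep '[{"tx":0,"ty":3,"tz":-4,"spin":0,"gripper":20},{"tx":0,"ty":3,"tz":-10,"spin":0,"gripper":20},{"tx":0,"ty":3,"tz":-17,"spin":0,"gripper":20},{"tx":0,"ty":3,"tz":-24,"spin":0,"gripper":20},{"tx":0,"ty":3,"tz":-31,"spin":0,"gripper":20},{"tx":0,"ty":3,"tz":-38,"spin":0,"gripper":20},{"tx":0,"ty":3,"tz":-45,"spin":0,"gripper":20},{"tx":0,"ty":3,"tz":-52,"spin":0,"gripper":20}]'; python3 -m creep '[{"tx":0,"ty":3,"tz":-7,"spin":0,"gripper":20},{"tx":0,"ty":3,"tz":-14,"spin":0,"gripper":20},{"tx":0,"ty":3,"tz":-21,"spin":0,"gripper":20},{"tx":0,"ty":3,"tz":-28,"spin":0,"gripper":20},{"tx":0,"ty":3,"tz":-35,"spin":0,"gripper":20},{"tx":0,"ty":3,"tz":-42,"spin":0,"gripper":20},{"tx":0,"ty":3,"tz":-45,"spin":0,"gripper":20},{"tx":0,"ty":3,"tz":-45,"spin":0,"gripper":20}]';python3 - <<'E'
from h import *
u=np.array([np.cos(np.radians(72.2)),np.sin(np.radians(72.2))]);c=np.array([.567,.193])
go((*(c+.072*u),.0955),np.radians(-17.8))
E
```

```text
time: 10.65
position: [0.578, 0.2207, 0.0957]
eef_rot: [0.11, 0.699, -0.698, -0.108]
force: [-5.4, -2.1, 20.6]
grip_width: 0.346
time: 11.65
position: [0.5929, 0.2652, 0.0957]
eef_rot: [0.11, 0.7, -0.697, -0.106]
force: [-5.4, 2.6, 16.3]
grip_width: 0.342
t 11.65 tx ty tz [2.6 0.2 4.7] spin 0.0032707892391199422 jaw yaw deg 162.4 q6 -1.0299144562037623
```

```bash
python3 -m creep '[{"tx":1,"ty":4,"tz":4,"spin":0,"gripper":20},{"tx":2,"ty":4,"tz":11,"spin":0,"gripper":20},{"tx":2,"ty":4,"tz":18,"spin":0,"gripper":20},{"tx":2,"ty":4,"tz":25,"spin":0,"gripper":20},{"tx":2,"ty":4,"tz":32,"spin":0,"gripper":20},{"tx":2,"ty":4,"tz":39,"spin":0,"gripper":20},{"tx":2,"ty":4,"tz":46,"spin":0,"gripper":20},{"tx":2,"ty":4,"tz":53,"spin":0,"gripper":20}]'; python3 -m creep '[{"tx":0,"ty":4,"tz":7,"spin":0,"gripper":20},{"tx":0,"ty":4,"tz":14,"spin":0,"gripper":20},{"tx":0,"ty":4,"tz":21,"spin":0,"gripper":20},{"tx":0,"ty":4,"tz":28,"spin":0,"gripper":20},{"tx":0,"ty":4,"tz":35,"spin":0,"gripper":20},{"tx":0,"ty":4,"tz":42,"spin":0,"gripper":20},{"tx":0,"ty":4,"tz":48,"spin":0,"gripper":20},{"tx":0,"ty":4,"tz":52,"spin":0,"gripper":20}]';python3 - <<'E'
from h import *
u=np.array([np.cos(np.radians(72.2)),np.sin(np.radians(72.2))]);c=np.array([.567,.193])
go((*(c-.074*u),.0955),np.radians(-17.8))
E
```

```text
time: 12.65
position: [0.5767, 0.2171, 0.0956]
eef_rot: [0.111, 0.702, -0.696, -0.104]
force: [-9.0, 3.7, 24.6]
grip_width: 0.343
time: 13.65
position: [0.5614, 0.1691, 0.0956]
eef_rot: [0.112, 0.703, -0.695, -0.103]
force: [-16.6, 6.5, 35.5]
grip_width: 0.342
t 13.65 tx ty tz [ 2.3 -0.6 49.5] spin 0.0059005288210709494 jaw yaw deg 162.5 q6 -0.9320333910127357
```

```bash
python3 -m creep '[{"tx":1,"ty":2,"tz":7,"spin":0,"gripper":20},{"tx":1,"ty":2,"tz":14,"spin":0,"gripper":20},{"tx":1,"ty":2,"tz":21,"spin":0,"gripper":20},{"tx":1,"ty":2,"tz":28,"spin":0,"gripper":20},{"tx":1,"ty":2,"tz":35,"spin":0,"gripper":20},{"tx":1,"ty":2,"tz":42,"spin":0,"gripper":20},{"tx":1,"ty":2,"tz":48,"spin":0,"gripper":20},{"tx":1,"ty":2,"tz":48,"spin":0,"gripper":20}]'
python3 -m creep '[{"tx":0,"ty":-3,"tz":0,"spin":0,"gripper":20},{"tx":0,"ty":-20,"tz":0,"spin":0,"gripper":20},{"tx":0,"ty":-60,"tz":0,"spin":0,"gripper":20},{"tx":0,"ty":-60,"tz":0,"spin":0,"gripper":20}]'
python3 - <<'E'
from h import *
p,M,o=axes();print(M.round(4))
go((.604,-.272,.16),np.radians(14.5)); 
S=viewer.capture('scene')[:,:,::-1];D=viewer.capture('side')[:,:,::-1]
cv2.imwrite('pics/c3.png',np.hstack([cv2.resize(S[190:340,230:350],(400,500)),cv2.resize(D[100:225,205:305],(400,500))]))
E
```

```text
time: 14.65
position: [0.5462, 0.1239, 0.0957]
eef_rot: [0.112, 0.703, -0.695, -0.102]
force: [-10.2, 1.7, 23.8]
grip_width: 0.348
time: 15.15
position: [0.547, 0.1241, 0.1584]
eef_rot: [0.114, 0.704, -0.693, -0.1]
force: [-0.2, 0.3, -3.6]
grip_width: 0.347
[[-0.9541  0.0212 -0.2988]
 [ 0.299   0.0124 -0.9542]
 [-0.0166 -0.9997 -0.0182]]
t 15.15 tx ty tz [-172.9   -5.3  360.9] spin -0.5568096950918511 jaw yaw deg 162.6 q6 -0.8771671957415768
```

View pics/c3.png

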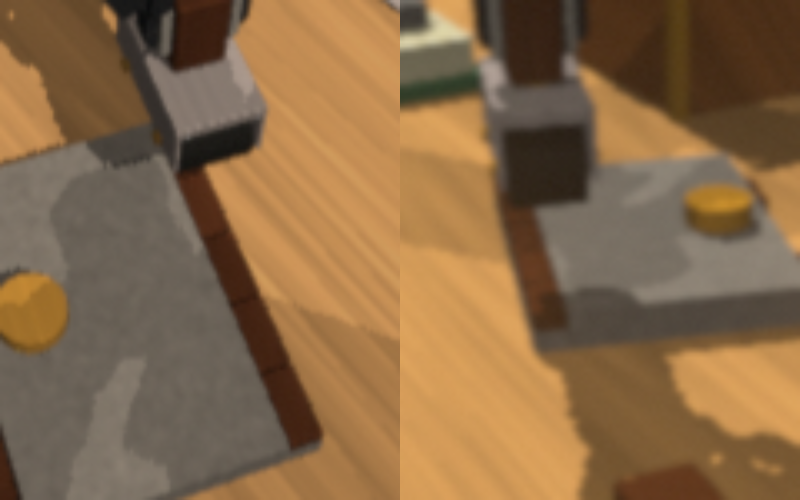

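```bash
python3 -m creep '[{"tx":-20,"ty":0,"tz":40,"spin":-0.05,"gripper":20},{"tx":-45,"ty":0,"tz":90,"spin":-0.12,"gripper":20},{"tx":-70,"ty":0,"tz":145,"spin":-0.2,"gripper":20},{"tx":-95,"ty":-2,"tz":200,"spin":-0.3,"gripper":20},{"tx":-120,"ty":-4,"tz":255,"spin":-0.38,"gripper":20},{"tx":-145,"ty":-5,"tz":305,"spin":-0.46,"gripper":20},{"tx":-165,"ty":-5,"tz":345,"spin":-0.557,"gripper":20},{"tx":-173,"ty":-5,"tz":361,"spin":-0.557,"gripper":20}]'
python3 -m creep '[{"tx":0,"ty":0,"tz":0,"spin":0,"gripper":20}]'
python3 - <<'E'
from h import *
go((.604,-.272,.079),np.radians(14.5))
p,M,o=axes();print(p,M.round(3).tolist())
m=viewer.camera_model('wrist');im=viewer.capture('wrist')[:,:,::-1];cv2.imwrite('pics/w5.png',im[:,80:440])
E
```

```text
time: 16.25
position: [0.6006, -0.2753, 0.1545]
eef_rot: [-0.083, 0.705, -0.698, 0.093]
force: [-0.5, 1.1, -3.5]
grip_width: 0.34
time: 16.38
position: [0.5998, -0.2761, 0.1526]
eef_rot: [-0.083, 0.705, -0.698, 0.091]
force: [-0.3, 0.5, -2.9]
grip_width: 0.342
t 16.375 tx ty tz [-4.2 73.6 -2.3] spin -0.005504133386419419 jaw yaw deg -165.8 q6 0.3996927101410382
[ 0.59979213 -0.27613554  0.15256222] [[-0.969, 0.01, 0.245], [-0.245, 0.012, -0.969], [-0.013, -1.0, -0.009]]
```

View pics/w5.png

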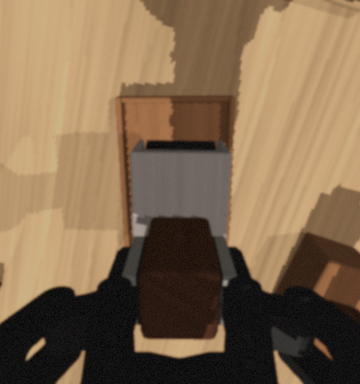

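```bash
python3 -m creep '[{"tx":-4,"ty":10,"tz":-2,"spin":-0.005,"gripper":20},{"tx":-4,"ty":30,"tz":-2,"spin":-0.005,"gripper":20},{"tx":-4,"ty":50,"tz":-2,"spin":-0.005,"gripper":20},{"tx":-4,"ty":65,"tz":-2,"spin":-0.005,"gripper":20},{"tx":-4,"ty":73,"tz":-2,"spin":-0.005,"gripper":20},{"tx":-4,"ty":73,"tz":-2,"spin":-0.005,"gripper":20},{"tx":-4,"ty":73,"tz":-2,"spin":-0.005,"gripper":20}]'
python3 -m creep '[{"tx":0,"ty":2,"tz":0,"spin":0,"gripper":20},{"tx":0,"ty":3,"tz":0,"spin":0,"gripper":20},{"tx":0,"ty":3,"tz":0,"spin":0,"gripper":20}]'
```

```text
time: 17.3
position: [0.6041, -0.2716, 0.0802]
eef_rot: [-0.085, 0.705, -0.698, 0.094]
force: [0.7, -0.3, -2.7]
grip_width: 0.34
time: 17.68
position: [0.6043, -0.2716, 0.0774]
eef_rot: [-0.085, 0.705, -0.698, 0.094]
force: [-0.1, 1.0, -4.2]
grip_width: 0.345
```

```bash
python3 -m creep '[{"tx":0,"ty":1,"tz":0,"spin":0,"gripper":20},{"tx":0,"ty":2,"tz":0,"spin":0,"gripper":20},{"tx":0,"ty":2,"tz":0,"spin":0,"gripper":20}]'
```

```text
time: 18.05
position: [0.6047, -0.2724, 0.0769]
eef_rot: [-0.085, 0.704, -0.698, 0.094]
force: [-2.6, -0.4, 7.5]
grip_width: 0.344
```

```bash
python3 -m creep '[{"tx":0,"ty":-1,"tz":0,"spin":0,"gripper":30},{"tx":0,"ty":-1,"tz":0,"spin":0,"gripper":60},{"tx":0,"ty":-1,"tz":0,"spin":0,"gripper":85},{"tx":0,"ty":-1,"tz":0,"spin":0,"gripper":85},{"tx":0,"ty":-1,"tz":0,"spin":0,"gripper":85}]'; python3 -m creep '[{"tx":0,"ty":-20,"tz":0,"spin":0,"gripper":85},{"tx":0,"ty":-60,"tz":0,"spin":0,"gripper":85},{"tx":0,"ty":-110,"tz":0,"spin":0,"gripper":85},{"tx":0,"ty":-160,"tz":0,"spin":0,"gripper":85},{"tx":0,"ty":-190,"tz":0,"spin":0,"gripper":85},{"tx":0,"ty":-190,"tz":0,"spin":0,"gripper":85}]'
python3 - <<'E'
from h import *
print(axes()[0])
im=viewer.capture('wrist')[:,:,::-1];D=viewer.capture('side')[:,:,::-1]
cv2.imwrite('pics/w6.png',np.hstack([im[:,80:440],cv2.resize(D[100:225,205:305],(307,384))]))
cv2.imwrite('pics/side6.png',D);go((.604,.182,.27),np.radians(72.2))
E
```

```text
time: 18.68
position: [0.6048, -0.2724, 0.0779]
eef_rot: [-0.085, 0.704, -0.698, 0.094]
force: [-0.1, 0.4, 1.1]
grip_width: 0.998
time: 19.42
position: [0.6036, -0.2748, 0.2714]
eef_rot: [-0.083, 0.704, -0.699, 0.096]
force: [0.1, 0.2, -1.3]
grip_width: 0.996
[ 0.60359154 -0.2748176   0.27138055]
t 19.525 tx ty tz [-116.4    2.6 -441.1] spin -1.00610111775259 jaw yaw deg -165.4 q6 0.39808360796097475
```

View pics/w6.png

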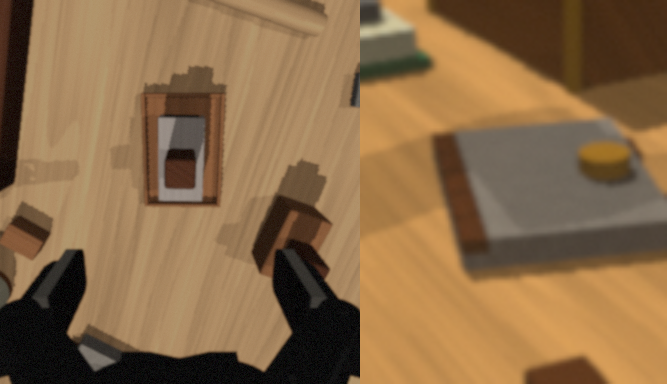

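```bash
python3 -c "
from rig import finish_job,readout
print(readout.get_obs()['time'],finish_job())"
```

```text
the job is handed in; nothing more can be done
19.525 None
```

I took the roller from its tray and rolled it along the whole trim once each way, about 150 mm per pass. I then stood it back in the tray, let go and moved clear. The job was handed in at 19.5 s with no verdict reported.

**Trim:** The downward force was about 16–36 N while rolling. The tool stayed at 95.6–95.7 mm, which puts the wheels' underside at 23.8 mm; flush is 24 mm. In the last side view the trim looks level with the board. That view is too coarse to confirm each piece, so flushness rests mainly on the tool height.

**Roller and press block:** The last wrist view shows the roller upright near the middle of the tray. The gripper was open and about 0.2 m above it. The press block looks to be where it was at the start, though I did not measure it again.

**Checks that disagreed or drifted:**
- **Trim height from two views:** it came out at about -6 mm instead of about 28 mm. I located the trim by casting rays onto the known height instead.
- **Tray and roller position:** the first estimate, from the scene camera, was about 14 mm and 4–5 degrees off. I corrected it from close up with the wrist camera, and the handle top then measured 116.5 mm against the expected 120 mm.
- **Tool tilt:** the tool leaned about 1.4 degrees during rolling, roughly 0.5 mm across the axles. This is within the 1.5 mm allowed.

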